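# Lay the sampler's drip pan and cover in the deck pockets, right face up

### The arm

A 6-joint arm with a two-finger parallel gripper is mounted at the origin on the work surface. World frame = base frame: x ahead of the robot, y to its left, z up, the work surface at z = 0. Lengths are in mm, angles in rad, forces in N, time in s.
With the tool pointing down it reaches from about 350 to 850 mm from the base axis. Payload 8.1 kg.
Tool frame: the origin (TCP) lies on the centre line of the jaws, within the pads' length; the fingertips stand 17 mm ahead of it and the grasp point (between the pads) lies 2 mm behind it (ctrl.tip_extent is the distance from the TCP to the fingertips, in mm); z points along the fingers, y is the direction in which the jaws open and shut (so a half turn about z gives the same grasp; the last joint's range is limited). The gripper opens to 85 mm and grips with 20 to 120 N. Pads are 22 mm wide; open, the fingers measure 114 mm over their backs; the gripper's body (76 mm by 85 mm) begins 54 mm behind the grasp point. The pads swing forward as they close: fully open they stand 13 mm farther back than shut.
Start: joints at [1.166, 0.13, 1.488, -0, 1.523, -0.085], TCP at [188.605, 569.591, 248.292] pointing down, gripper open.
Joint ranges: [-2.96, 2.96], [-0.89, 2.26], [0.02, 2.5], [-1.34, 4.48], [0, 2.73], [-2.66, 2.66]. Speed limits (rad/s): [2.39, 2.39, 2.79, 3.14, 3.14, 3.14].

### API

Orientations are given as a unit quaternion [x, y, z, w].
In Python, from station import get_state, cams, finish_job, ctrl gives the robot as it stands.
- The arm moves only by the shell command python3 -m handwheel 'ROWS'. ROWS is a JSON object of lists of equal length, an entry for each row: "rot": the turn, a rotation vector about the tool's x, y, z in rad, a list of three; "xyz": the shift along the tool's x, y, z in mm, a list of three; "grip": the closure, from -1 (fully open) to 1 (shut), so that 0 is half open. A call has 1 to 8 rows; each row is the pose to reach, as a shift and turn from the pose measured when the call began, along the tool's axes at that moment; what a row does not reach only later rows make up. A row lasts 1/8 s, in which the tool goes at most 62.5 mm and 10.7 degrees, less where a joint would pass 70% of its speed; a pose out of reach is approached as far as the arm can. A call with a gripper value outside its range is refused whole. The fingers move at their own pace and stop on an object; the grip force is fixed at half the most. Time passes only in rows, so rows that repeat a pose let the fingers close. It gives the time, the measured TCP pose, the force and the opening at its end, in the units of the state.
- get_state(): the state, without advancing time (a new reading comes with each control period).
- cams.get_image(name): name is "scene" or "top"; returns (picture, depth): 400x640x3 uint8, red, green, blue; 400x640 float32, mm along the optical axis (not along the pixel's ray), 0 where there is no reading.
- cams.get_calibration(name): a dict with "fx", "fy", "cx", "cy" (pixels), "R" (3x3) and "t" (3): a world point X has camera coordinates R X + t. Camera axes: x right, y down, z forward; pixel columns grow to the right and rows downward; lengths in mm; the calibration is good to about 2 mm. A picture is of the moment at which its call begins. get_calibration takes no time and is no camera call.
- finish_job(): hands the job in, once; it reports no verdict.
The state is a dict: "time_s": time; "q": joint angles; "joint_velocities": joint speeds; "effort": joint torques, N m; "tcp_pos": TCP position; "tool_rot": TCP orientation; "contact_force": force on the tool from outside, world axes, zero at the start; "wrist_torque": the same for the moment, N m; "opening": finger opening in mm.
Only numpy, scipy, OpenCV 4.12 (cv2) and the standard library are available. Lean on these libraries where they do the work, as an engineer would, in place of code of your own. Each camera call takes 0.05 s, during which the arm holds its last target. There are 200 camera calls.

### The job

The washed drip pan (plain steel tray) and the steel cover (same shape, with a bar handle on its closed face) stand on edge on the middle rib of the sampler deck. First tip the pan over so that it ends up open side up, lying flat on the floor of the pocket beside it, and then tip the cover over so that it ends up rim down, handle up, flat on the floor of the pocket beside it. Push them home rather than picking them up off the deck, and leave the bottles and the beaker where they stand.

Things in the scene. Friction and masses are not known exactly. Their poses are not given: they have to be found in the camera images.
- deck: fixed grey deck, 286 (x) x 262 mm (y), any yaw; origin: centre of its underside, z up. Flat rib 50 mm wide, top 18 mm above the bench, along x through the middle; two pockets on each side of it (four alike), each 132 (x) x 98 mm (y), floor 8 mm above the bench. End walls and walls between pockets as high as the rib; outer walls (y = +-123 to 131 mm) 24 mm above the bench
- pan: drip pan, 0.25 kg, on the rib: steel shell 120 x 90 x 28 mm, 3 mm walls, one large face open, on edge at first. Origin: centre of the lower 120 x 28 mm wall's outside; x along the 120, z along the 90 (up at first; 0 to 90), y across the 28 towards the open face (rim y = +14, closed face y = -14). Opens to the same side as the cover. Once tipped, push it 12 mm out to drop in
- pan_mid (a point): centre of the pan's 120 x 90 x 28 mm box, 45 mm along z from its origin; 14 mm above the pocket floor when the pan lies in a pocket
- cover: cover, 0.28 kg, at the rib's other end: steel shell 120 x 90 x 28 mm, 3 mm walls, one large face open, on edge at first. Origin: centre of the lower 120 x 28 mm wall's outside; x along the 120, z along the 90 (up at first; 0 to 90), y across the 28 towards the open face (rim y = +14, closed face y = -14). Bar handle on the closed face: 78 mm along x, stands out 24 mm, at z = 42 mm, 8 mm thick
- cover_mid (a point): centre of the cover's 120 x 90 x 28 mm box (without the handle), 45 mm along z from its origin; 14 mm above the pocket floor when the cover lies in a pocket
- pocket1 (a point): centre of the floor of a deck pocket (deck frame x = 69 mm, y = 74 mm, z = 8 mm)
- pocket2 (a point): centre of the floor of a deck pocket (deck frame x = 69 mm, y = -74 mm, z = 8 mm)
- pocket3 (a point): centre of the floor of a deck pocket (deck frame x = -69 mm, y = 74 mm, z = 8 mm)
- pocket4 (a point): centre of the floor of a deck pocket (deck frame x = -69 mm, y = -74 mm, z = 8 mm)
- reagent_bottle: white plastic reagent bottle, 72 mm across, 150 mm tall, a bystander; origin: centre of its underside
- beaker: glass beaker, 68 mm across, 85 mm tall, a bystander; origin: centre of its underside
- acid_bottle: amber glass bottle with black cap, 60 mm across, 130 mm tall, a bystander; origin: centre of its underside
Not all that is in view belongs to the job. Leave any red look-alike of the pan alone. Leave any red look-alike of the cover alone.

How it is judged:
By the outcome, as a careful person would: the job done as asked, in the order asked, and still so for the second after the job is handed in, with the robot touching nothing.
It also fails if it takes over 61 s, if anything falls off the work surface, if the arm or the gripper's body presses on something with over 40 N, if the wrist force passes 120 N, or if a joint passes its speed limit or range.

## Working session

There is one attempt and no reset: what is moved stays moved. The work goes in short steps, Python scripts to look and compute and a shell command to move; the robot and the scene stay as the last step left them, time stands still between calls to the robot, and variables do not carry over. Pictures are saved under pics/ and viewed, about 8 in all and at most 12, crops included, and the job is handed in when it is done.

```bash
mkdir -p pics; ls
cat > h.py <<'E'
import numpy as np, cv2
from station import get_state, cams, finish_job, ctrl
from scipy.spatial.transform import Rotation as Ro
def shot(name,fn,crop=None,s=1):
    im,d=cams.get_image(name); np.savez(fn.replace('.png','.npz'),im=im,d=d)
    o=im if crop is None else im[crop[1]:crop[3],crop[0]:crop[2]]
    cv2.imwrite(fn,cv2.resize(o[:,:,::-1],None,fx=s,fy=s)); return im,d
def cloud(name,d):
    c=cams.get_calibration(name);v,u=np.mgrid[:400,:640]
    P=np.stack([(u-c['cx'])/c['fx']*d,(v-c['cy'])/c['fy']*d,d],-1)
    return (P-np.array(c['t']))@np.array(c['R'])
E
python3 - <<'E'
from h import *
print(get_state())
a,d=cams.get_image('top');b,e=cams.get_image('scene')
np.savez('pics/0.npz',a=a,d=d,b=b,e=e)
cv2.imwrite('pics/top0.png',a[:,:,::-1]);cv2.imwrite('pics/scene0.png',b[:,:,::-1])
for n in('top','scene'):
    c=cams.get_calibration(n);print(n,c, -np.array(c['R']).T@c['t'])
E
```

```text
pics
{'time_s': 0.0, 'q': array([ 1.16561596e+00,  1.31142256e-01,  1.48926385e+00, -1.89360124e-05,
        1.52296784e+00, -8.54212815e-02]), 'joint_velocities': array([-1.45531040e-03, -7.44044604e-06,  4.04898822e-04, -7.02238125e-04,
       -1.35320918e-03, -1.31192580e-04]), 'effort': array([-1.42778888e-03, -5.69384551e+01, -5.00552917e+01, -5.07595832e-04,
        1.48698053e-02,  1.40208246e-05]), 'tcp_pos': array([188.40235325, 569.12705787, 247.26414809]), 'tool_rot': array([ 1.59198770e-01,  9.87246149e-01, -8.66282725e-04, -2.07118629e-04]), 'contact_force': array([0.29440183, 0.44214441, 0.20926034]), 'wrist_torque': array([ 0.0089892 ,  0.01185186, -0.02502887]), 'opening': 85.03300787948868}
top {'fx': 375.4015666030366, 'fy': 375.4015666030366, 'cx': 320.9692489706112, 'cy': 198.13818394502806, 'R': array([[ 0.02694559, -0.99960779, -0.00762957],
       [-0.99249885, -0.02584193, -0.11949153],
       [ 0.1192475 ,  0.01079211, -0.9928059 ]]), 't': array([   6.70082008,  503.14659747, 1221.1696576 ])} [ 353.57042899    6.52147605 1272.55732848]
scene {'fx': 478.67455415857205, 'fy': 478.67455415857205, 'cx': 319.4088646413538, 'cy': 211.37018595041283, 'R': array([[-0.36521268,  0.9308579 ,  0.01110262],
       [ 0.77209642,  0.30954413, -0.55502212],
       [-0.52008348, -0.19412882, -0.83176149]]), 't': array([ 178.54644685, -341.44041944, 1721.41212967])} [1224.1103589   273.66521437 1240.31499771]
```

View pics/top0.png

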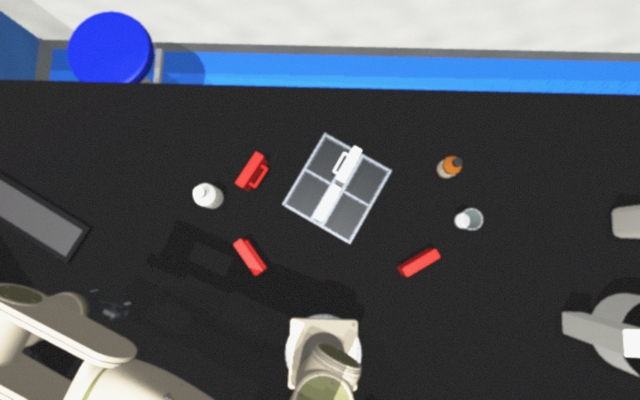

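View pics/scene0.png

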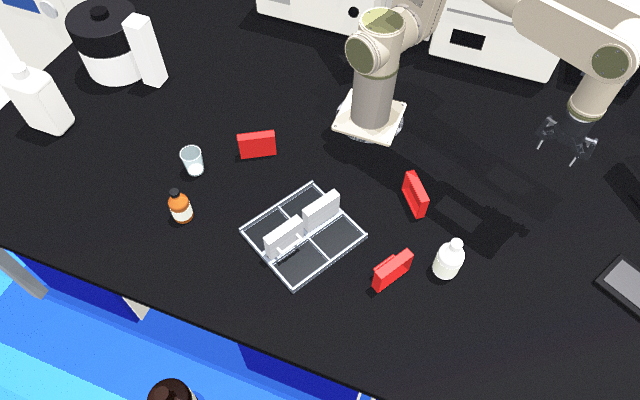

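The top view shows the deck centred near px (337,188). The cover, with its handle on the image-left side, is at (350,165) and the pan at (328,200). The red objects are look-alikes. In the scene view the cover is at (285,238) and the pan at (322,212). Next I measure poses from depth.

Run:
```python
from h import *
f=np.load('pics/0.npz')
T=cloud('top',f['d']);S=cloud('scene',f['e'])
def sel(P,im,box,zl,zh):
    u0,v0,u1,v1=box;p=P[v0:v1,u0:u1].reshape(-1,3);c=im[v0:v1,u0:u1].reshape(-1,3).astype(int)
    m=(p[:,2]>zl)&(p[:,2]<zh);return p[m],c[m]
for nm,P,im,box in(('top',T,f['a'],(275,125,400,250)),('scene',S,f['b'],(232,175,375,300))):
    p,c=sel(P,im,box,14,32); p=p[(c.max(1)-c.min(1))<60]
    r=cv2.minAreaRect(p[:,:2].astype(np.float32));print(nm,'deck',r)
    p,c=sel(P,im,box,3,12);print('floor z',np.median(p[:,2]))
    p,c=sel(P,im,box,95,125);print('tops n',len(p),np.percentile(p[:,2],[5,50,95]))
    k=cv2.kmeans(p[:,:2].astype(np.float32),2,None,(3,50,.1),5,0)
    for i in(0,1):
        q=p[k[1].ravel()==i];print('  ',q.mean(0),cv2.minAreaRect(q[:,:2].astype(np.float32)))
    p,c=sel(P,im,box,50,75);print('handle/mid z50-75',len(p))
```

```text
top deck ((542.40087890625, -30.582687377929688), (262.2033996582031, 286.65411376953125), 61.360992431640625)
floor z 7.507313028540489
tops n 685 [104.68320597 108.87246778 112.37931898]
   [479.19901459   1.99871318 108.70329203] ((479.6607666015625, 1.7350349426269531), (27.980432510375977, 120.07734680175781), 60.60569381713867)
   [602.76462645 -62.77364505 108.88638717] ((604.2023315429688, -63.532691955566406), (28.121074676513672, 121.53914642333984), 62.109737396240234)
handle/mid z50-75 91
scene deck ((546.9861450195312, -30.92913818359375), (266.76629638671875, 287.63409423828125), 61.43388748168945)
floor z 7.198226650367206
tops n 880 [ 97.76025326 106.31246681 110.5852299 ]
   [611.24743793 -62.74753551 105.87285578] ((608.5924072265625, -63.39485168457031), (32.202518463134766, 121.1401138305664), 62.24545669555664)
   [486.85036672   2.32017581 105.67649063] ((484.3453674316406, 2.100189208984375), (32.131778717041016, 121.54239654541016), 59.39255142211914)
handle/mid z50-75 465
```

```bash
cat >> h.py <<'E'
A=np.radians(-28.6);EX=np.array([np.cos(A),np.sin(A),0]);N=np.array([-EX[1],EX[0],0]);D=np.array([542.4,-30.6,0])
RT=np.stack([N,EX,[0,0,-1]],1)
def dk(p): p=np.asarray(p)-D; return np.stack([p@EX,p@N,p[...,2]],-1)
def go(e,n,z):
    s=get_state();R=Ro.from_quat(s['tool_rot'])
    print('xyz',np.round(R.inv().apply(D+e*EX+n*N+[0,0,z]-s['tcp_pos']),1),'rot',np.round((R.inv()*Ro.from_matrix(RT)).as_rotvec(),3))
def st():
    s=get_state();print('t',s['time_s'],'tcp',dk(s['tcp_pos']).round(1),'F',s['contact_force'].round(1),'op',s['opening'])
E
python3 - <<'E'
from h import *
f=np.load('pics/0.npz')
for n,d in(('top',f['d']),('scene',f['e'])):
    p=dk(cloud(n,d).reshape(-1,3)); m=(abs(p[:,0]-70)<60)&(abs(p[:,1])<60)&(p[:,2]>48)&(p[:,2]<75)
    print(n,np.histogram(p[m,1],bins=np.arange(-60,61,10))[0])
    q=p[(abs(p[:,0]+70)<50)&(abs(p[:,1])<40)&(p[:,2]>35)&(p[:,2]<95)];print('pan side',np.histogram(q[:,1],bins=np.arange(-40,41,5))[0])
    # high obstacles
    w=cloud(n,d).reshape(-1,3)
print(ctrl.tip_extent);st();go(-70,-75,160);go(-70,-60,160)
E
```

```text
top [ 0  0  0  0  3  1  3  4 14 56  0  0]
pan side [0 0 0 0 0 0 0 0 0 0 0 0 0 0 0 0]
scene [  0   0   0   0   0   0   0 160  21  61  18   0]
pan side [  0   0   0   0   0   0   0   0   0   0 226  60   0   0   0   0]
17.0
t 0.1 tcp [-597.9  357.1  247.3] F [-0.2  0.8  0.4] op 85.47333126003905
xyz [-442.3 -519.2   88.1] rot [-1.00e-03  1.00e-03  1.75e+00]
xyz [-445.  -504.5   88.1] rot [-1.00e-03  1.00e-03  1.75e+00]
```

```bash
M='python3 -m handwheel'; python3 -m handwheel '{"xyz":[[-442,-519,30],[-442,-519,30],[-442,-519,30],[-442,-519,30],[-442,-519,30],[-442,-519,30],[-442,-519,30],[-442,-519,30]],"rot":[[0,0,1.75],[0,0,1.75],[0,0,1.75],[0,0,1.75],[0,0,1.75],[0,0,1.75],[0,0,1.75],[0,0,1.75]],"grip":[0,0,0,0,0,0,0,0]}'
python3 -c "
from h import *
st();go(-70,-75,160)"
```

```text
time_s: 1.1
tcp_pos: [376.5, 104.7, 226.1]
tool_rot: [0.791, 0.611, -0.0, 0.001]
contact_force: [1.8, 0.1, -0.4]
opening: 43.2
t 1.1 tcp [-210.5   39.4  226.1] F [ 1.8  0.1 -0.4] op 43.19740327762146
xyz [-144.9  108.6   66.3] rot [0.001 0.001 0.244]
```

```bash
python3 -m handwheel '{"xyz":[[-145,109,66],[-145,109,66],[-145,109,66],[-145,109,66],[-145,109,131],[-145,109,131],[-145,109,131],[-145,109,131]],"rot":[[0,0,0.244],[0,0,0.244],[0,0,0.244],[0,0,0.244],[0,0,0.244],[0,0,0.244],[0,0,0.244],[0,0,0.244]],"grip":[0,0,0,0,0,0,0,0]}'
python3 -c "
from h import *
st();go(-70,-30,95)
shot('top','pics/a.png',(270,110,410,250),4)"
```

```text
time_s: 2.1
tcp_pos: [447.1, -63.2, 97.9]
tool_rot: [0.86, 0.511, 0.001, 0.002]
contact_force: [0.5, 0.1, -0.2]
opening: 42.7
t 2.1 tcp [-68.1 -74.2  97.9] F [ 0.5  0.1 -0.2] op 42.65563767553741
xyz [44.2 -1.9  2.9] rot [0.005 0.    0.001]
```

View pics/a.png

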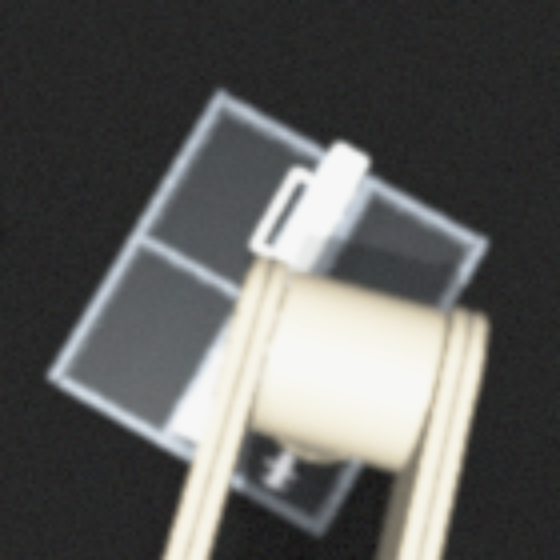

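The arm hides the pan from above, but the TCP reading and the measured pan pose agree. I push the top rim gently.

```bash
python3 -m handwheel '{"xyz":[[32,-2,1],[42,-2,1],[47,-2,1],[51,-2,1],[55,-2,1],[59,-2,1],[62,-2,1],[62,-2,1]],"rot":[[0,0,0],[0,0,0],[0,0,0],[0,0,0],[0,0,0],[0,0,0],[0,0,0],[0,0,0]],"grip":[0,0,0,0,0,0,0,0]}'
python3 -c "
from h import *
st()
im,d=shot('scene','pics/b.png',(220,130,390,300),4)
p=dk(cloud('scene',d).reshape(-1,3));q=p[(p[:,0]<-15)&(p[:,0]>-125)&(abs(p[:,1])<70)&(p[:,2]>25)]
for z in range(25,115,10):
  w=q[abs(q[:,2]-z)<5]; print(z,len(w),np.percentile(w[:,1],[5,50,95]).round() if len(w)>5 else '')"
```

```text
time_s: 3.15
tcp_pos: [475.0, -7.7, 96.7]
tool_rot: [0.86, 0.511, 0.001, 0.002]
contact_force: [0.4, 0.2, 0.5]
opening: 42.8
t 3.15 tcp [-70.2 -12.2  96.7] F [0.4 0.2 0.5] op 42.782816245833864
25 9 [15. 16. 17.]
35 26 [16. 18. 19.]
45 26 [18. 20. 21.]
55 29 [21. 22. 24.]
65 29 [23. 25. 26.]
75 26 [25. 27. 28.]
85 41 [-15.  29.  31.]
95 42 [-15.  30.  33.]
105 303 [-2. 22. 34.]
```

View pics/b.png

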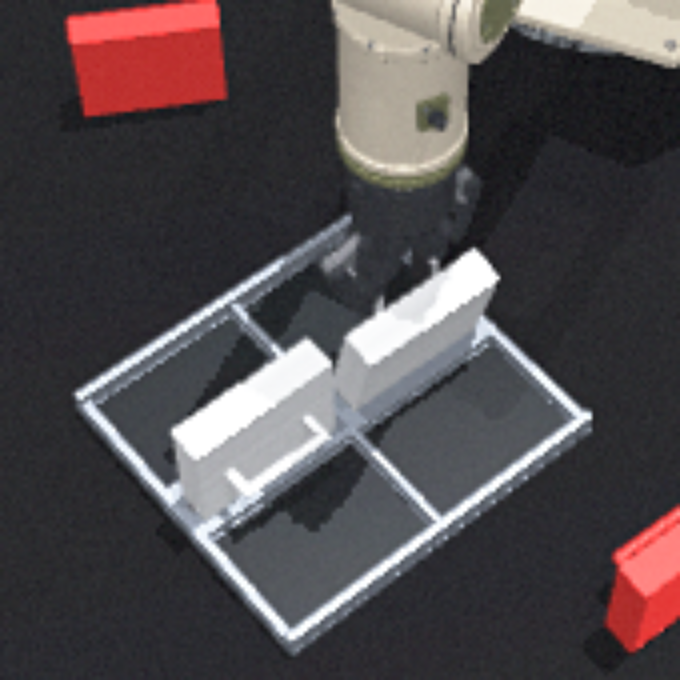

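The picture shows the pan (415,330 in the crop) tilting about 13° towards +n with its foot still in place, and the cover (255,430) untouched. I continue past the balance point.

```bash
python3 -m handwheel '{"xyz":[[4,0,0],[7,0,0],[10,0,0],[12,0,0],[12,0,0],[12,0,0],[6,0,0],[-10,0,0]],"rot":[[0,0,0],[0,0,0],[0,0,0],[0,0,0],[0,0,0],[0,0,0],[0,0,0],[0,0,0]],"grip":[0,0,0,0,0,0,0,0]}'
python3 -c "
from h import *
st()
im,d=shot('scene','pics/c.png',(220,130,390,300),4)
p=dk(cloud('scene',d).reshape(-1,3));q=p[(p[:,0]<-5)&(p[:,0]>-145)&(p[:,1]>-10)&(p[:,1]<135)&(p[:,2]>26)&(p[:,2]<80)]
print(len(q),q.min(0),q.max(0))
print(cv2.minAreaRect(q[:,:2].astype(np.float32)))
go(-70,-50,95)"
```

```text
time_s: 4.2
tcp_pos: [469.8, -17.0, 96.7]
tool_rot: [0.859, 0.511, 0.001, 0.002]
contact_force: [-0.5, -0.7, 0.2]
opening: 42.8
t 4.2 tcp [-70.2 -22.8  96.7] F [-0.5 -0.7  0.2] op 42.8462167405737
327 [-130.16429516   19.18352522   26.01767503] [ -5.09748156 133.59644803  50.74115174]
((-67.90678405761719, 76.3558349609375), (114.00320434570312, 125.25413513183594), 89.59642028808594)
xyz [-25.4   0.3   1.5] rot [0.004 0.002 0.002]
```

View pics/c.png

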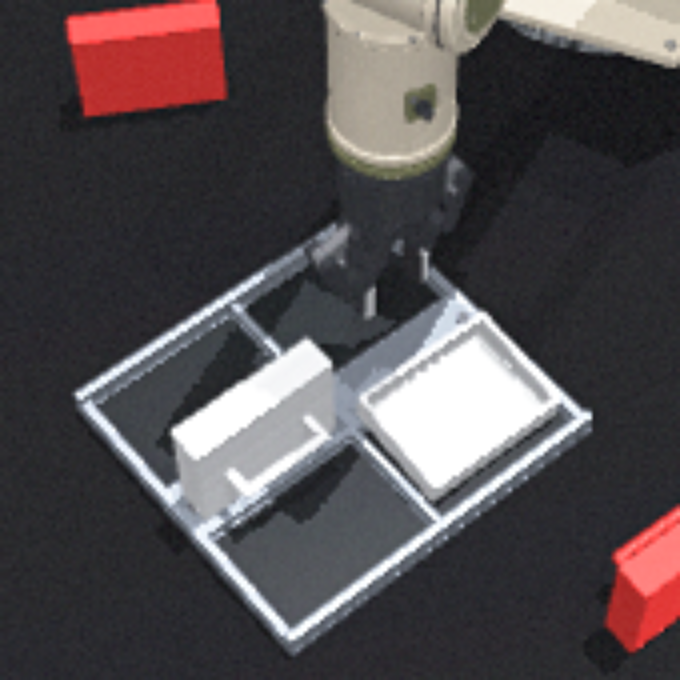

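The pan lies open side up at crop (460,410), its near edge still on the rib. Next I lower the fingers behind it and push it off the rib.

```bash
python3 -m handwheel '{"xyz":[[-4,0,25],[-4,0,53],[-4,0,53],[10,0,53],[20,0,53],[27,0,53],[31,0,53],[34,0,53]],"rot":[[0,0,0],[0,0,0],[0,0,0],[0,0,0],[0,0,0],[0,0,0],[0,0,0],[0,0,0]],"grip":[0,0,0,0,0,0,0,0]}'
cat >> h.py <<'E'
def pan(fn):
    im,d=shot('scene',fn,(220,130,390,300),4)
    p=dk(cloud('scene',d).reshape(-1,3))
    q=p[(p[:,0]<-10)&(p[:,0]>-130)&(p[:,1]>5)&(p[:,1]<122)&(p[:,2]>26)&(p[:,2]<60)]
    for a in range(10,125,10):
        w=q[abs(q[:,1]-a)<5]
        if len(w)>5: print(a,len(w),np.percentile(w[:,2],[5,50,95]).round(1))
E
python3 -c "
from h import *
st();pan('pics/d.png')"
```

```text
time_s: 5.25
tcp_pos: [485.5, 11.3, 43.6]
tool_rot: [0.859, 0.511, 0.0, 0.002]
contact_force: [-1.2, -1.1, 0.6]
opening: 42.2
t 5.25 tcp [-70.1   9.5  43.6] F [-1.2 -1.1  0.6] op 42.24370140107422
10 16 [32.9 42.4 55.3]
20 52 [29.2 44.6 56.7]
30 97 [28.1 40.3 48.2]
40 12 [28.7 38.5 45.3]
50 10 [29.4 38.7 44.7]
60 12 [27.7 38.6 42.7]
70 12 [27.2 37.3 40.8]
80 12 [26.2 35.1 38.8]
90 8 [26.9 31.6 38. ]
100 6 [29.  35.8 40.2]
110 68 [29.1 33.8 38.2]
```

```bash
python3 -m handwheel '{"xyz":[[2,0,0],[4,0,0],[6,0,0],[8,0,0],[8,0,0]],"rot":[[0,0,0],[0,0,0],[0,0,0],[0,0,0],[0,0,0]],"grip":[0,0,0,0,0]}'
python3 -c "
from h import *
st();pan('pics/e.png')"
```

```text
time_s: 5.92
tcp_pos: [489.4, 18.7, 43.5]
tool_rot: [0.859, 0.511, 0.001, 0.002]
contact_force: [-0.1, -0.1, 0.8]
opening: 42.9
t 5.925 tcp [-70.1  17.9  43.5] F [-0.1 -0.1  0.8] op 42.88809338701804
10 7 [32.1 43.9 57.6]
20 16 [31.4 43.1 57.3]
30 101 [28.  34.5 53.5]
40 17 [28.  34.3 40.3]
60 9 [28.  31.4 36.6]
70 8 [29.6 34.4 38. ]
80 8 [27.9 31.5 36.6]
90 10 [26.8 30.6 37.1]
100 10 [28.8 33.  36.6]
110 9 [27.2 32.6 36.6]
120 68 [26.9 32.5 37.4]
```

View pics/e.png

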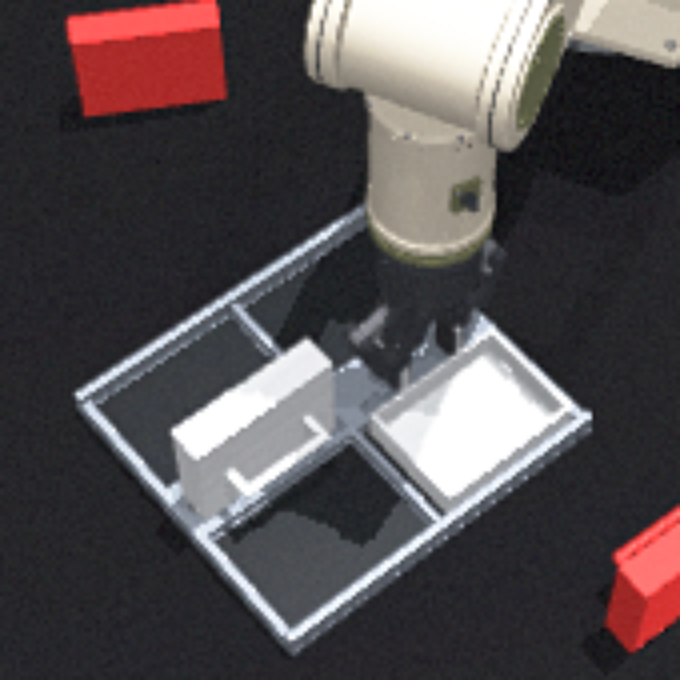

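The pan sits flat in its pocket, with its rim at about 37 mm (36 expected). Next the cover: I rise, cross over, and come down on its handle side with the tips above the handle.

```bash
python3 -m handwheel '{"xyz":[[-10,0,-10],[-10,0,-70],[-10,0,-135],[20,50,-135],[40,100,-135],[47,140,-135],[47,140,-135],[47,140,-135]],"rot":[[0,0,0],[0,0,0],[0,0,0],[0,0,0],[0,0,0],[0,0,0],[0,0,0],[0,0,0]],"grip":[0,0,0,0,0,0,0,0]}'
python3 -c "
from h import *
st();go(70,62,103)"
```

```text
time_s: 6.98
tcp_pos: [633.9, -6.8, 179.3]
tool_rot: [0.859, 0.511, 0.0, 0.002]
contact_force: [-0.1, 0.6, -0.2]
opening: 42.7
t 6.975 tcp [ 69.   64.7 179.3] F [-0.1  0.6 -0.2] op 42.661970537564976
xyz [-2.6  0.8 76.3] rot [0.004 0.001 0.001]
```

```bash
python3 -m handwheel '{"xyz":[[0,1,50],[0,1,76],[0,1,76],[-30,1,76],[-38,1,76],[-44,1,76],[-49,1,76],[-53,1,76]],"rot":[[0,0,0],[0,0,0],[0,0,0],[0,0,0],[0,0,0],[0,0,0],[0,0,0],[0,0,0]],"grip":[0,0,0,0,0,0,0,0]}'
python3 -c "
from h import *
st()
im,d=shot('scene','pics/f.png',(220,130,390,300),4)
p=dk(cloud('scene',d).reshape(-1,3));q=p[(p[:,0]<128)&(p[:,0]>12)&(abs(p[:,1])<70)&(p[:,2]>25)]
for z in range(25,115,10):
  w=q[abs(q[:,2]-z)<5]; print(z,len(w),np.percentile(w[:,1],[5,50,95]).round() if len(w)>5 else '')"
```

```text
time_s: 7.98
tcp_pos: [609.9, -53.9, 103.7]
tool_rot: [0.859, 0.511, 0.001, 0.002]
contact_force: [0.9, -0.4, 0.3]
opening: 42.4
t 7.975 tcp [ 70.4  11.9 103.7] F [ 0.9 -0.4  0.3] op 42.40891372000885
25 26 [13. 15. 17.]
35 33 [10. 15. 18.]
45 54 [ 9. 11. 14.]
55 68 [ 7. 10. 12.]
65 116 [ 6. 10. 31.]
75 97 [ 3.  9. 33.]
85 49 [2. 4. 7.]
95 51 [-0.  4. 25.]
105 82 [-24.   1.  25.]
```

View pics/f.png

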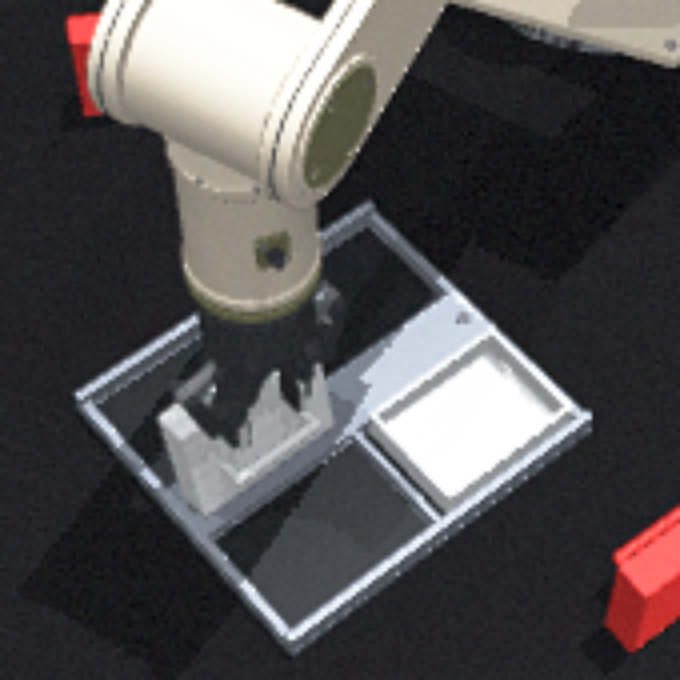

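Cover tilting about 11°. Its mass sits towards the handle side, so it needs more tilt. I keep pushing while raising the tips so they clear the handle as it comes up.

```bash
python3 -m handwheel '{"xyz":[[-4,0,-3],[-8,0,-6],[-12,0,-9],[-16,0,-9],[-20,0,-9],[-24,0,-9],[-28,0,-9],[-28,0,-9]],"rot":[[0,0,0],[0,0,0],[0,0,0],[0,0,0],[0,0,0],[0,0,0],[0,0,0],[0,0,0]],"grip":[0,0,0,0,0,0,0,0]}'
python3 -c "
from h import *
st()
im,d=shot('scene','pics/g.png',(220,130,390,300),4)
p=dk(cloud('scene',d).reshape(-1,3));q=p[(p[:,0]<128)&(p[:,0]>12)&(p[:,1]>-121)&(p[:,1]<40)&(p[:,2]>26)]
for a in range(-120,40,10):
  w=q[abs(q[:,1]-a)<5]; print(a,len(w),np.percentile(w[:,2],[5,50,95]).round() if len(w)>5 else '')"
```

```text
time_s: 9.02
tcp_pos: [596.0, -79.2, 112.5]
tool_rot: [0.86, 0.511, 0.0, 0.002]
contact_force: [-0.1, 0.5, 0.5]
opening: 42.3
t 9.025 tcp [ 70.3 -17.  112.5] F [-0.1  0.5  0.5] op 42.28978065815051
-120 1 
-110 0 
-100 2 
-90 46 [523. 529. 533.]
-80 226 [452. 515. 530.]
-70 297 [471. 509. 523.]
-60 209 [ 85. 503. 515.]
-50 246 [ 75. 494. 505.]
-40 264 [ 67. 478. 505.]
-30 314 [ 62. 472. 505.]
-20 544 [ 53. 250. 504.]
-10 705 [ 47. 201. 504.]
0 759 [ 41. 216. 504.]
10 491 [228. 396. 505.]
20 711 [236. 348. 505.]
30 462 [291. 455. 520.]
```

View pics/g.png

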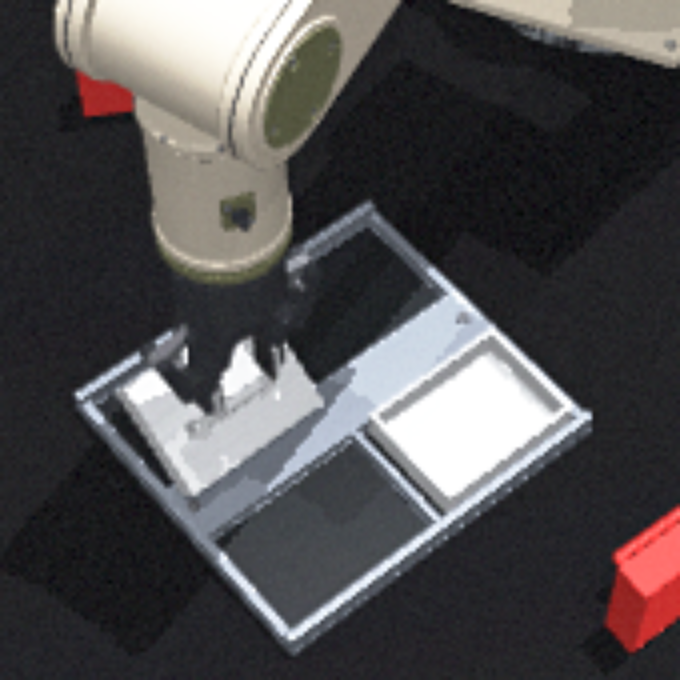

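```bash
python3 -m handwheel '{"xyz":[[0,0,0],[0,0,0],[0,0,-2]],"rot":[[0,0,0],[0,0,0],[0,0,0]],"grip":[0,0,0]}'
cat >> h.py <<'E'
def cov(fn):
    im,d=shot('scene',fn,(220,130,390,300),4)
    p=dk(cloud('scene',d).reshape(-1,3))
    q=p[(p[:,0]<128)&(p[:,0]>12)&(p[:,1]>-121)&(p[:,1]<40)&(p[:,2]>26)&(p[:,2]<90)]
    for a in range(-120,40,10):
        w=q[abs(q[:,1]-a)<5]
        if len(w)>5: print(a,len(w),np.percentile(w[:,2],[5,50,95]).round(1))
E
python3 -c "
from h import *
st();cov('pics/h.png');go(70,45,120)"
```

```text
time_s: 9.45
tcp_pos: [596.0, -78.9, 114.4]
tool_rot: [0.859, 0.511, 0.0, 0.002]
contact_force: [1.1, -0.3, -0.4]
opening: 42.6
t 9.45 tcp [ 70.2 -16.8 114.4] F [ 1.1 -0.3 -0.4] op 42.61429474231544
-110 8 [29.5 33.3 36.4]
-100 37 [32.2 35.6 38.9]
-90 34 [34.3 36.9 40.8]
-80 29 [34.4 38.  42.5]
-70 33 [36.3 39.5 44.7]
-60 84 [37.3 43.1 66. ]
-50 70 [38.5 42.  46. ]
-40 82 [39.7 42.6 46. ]
-30 114 [40.4 44.2 47.9]
-20 197 [27.4 40.1 48.2]
-10 8 [27.7 32.4 44.6]
xyz [61.7 -0.3 -5.2] rot [0.004 0.002 0.001]
```

Cover is tipped, with its closed face up and sloping as expected and the handle at about n=-57, z=66. I go behind it and push it off the rib.

```bash
python3 -m handwheel '{"xyz":[[37,0,0],[37,0,30],[37,0,70],[37,0,70],[20,0,70],[10,0,70],[5,0,70],[2,0,70]],"rot":[[0,0,0],[0,0,0],[0,0,0],[0,0,0],[0,0,0],[0,0,0],[0,0,0],[0,0,0]],"grip":[0,0,0,0,0,0,0,0]}'
python3 -m handwheel '{"xyz":[[-1,0,0],[-3,0,0],[-3,0,0]],"rot":[[0,0,0],[0,0,0],[0,0,0]],"grip":[0,0,0]}'
python3 -c "
from h import *
st();cov('pics/i.png')"
```

```text
time_s: 10.5
tcp_pos: [598.1, -78.0, 46.2]
tool_rot: [0.86, 0.511, 0.001, 0.003]
contact_force: [1.5, 1.7, 2.2]
opening: 42.5
time_s: 10.88
tcp_pos: [596.5, -80.6, 46.0]
tool_rot: [0.86, 0.511, 0.001, 0.003]
contact_force: [-0.6, 0.2, -0.2]
opening: 42.9
t 10.875 tcp [ 71.5 -18.   46. ] F [-0.6  0.2 -0.2] op 42.898821695243335
-120 11 [30.9 33.1 35. ]
-110 61 [30.4 35.  39.4]
-100 56 [31.4 35.  39. ]
-90 54 [29.8 34.2 38.7]
-80 18 [32.6 34.9 38. ]
-70 26 [32.  37.9 61.6]
-60 18 [29.7 34.3 61. ]
-50 16 [31.8 34.7 38.5]
-40 27 [31.8 34.7 38.2]
-30 57 [26.7 34.4 40.4]
-20 43 [34.6 80.7 87.6]
-10 95 [35.5 63.9 87.6]
0 47 [41.8 81.2 88.7]
```

View pics/i.png

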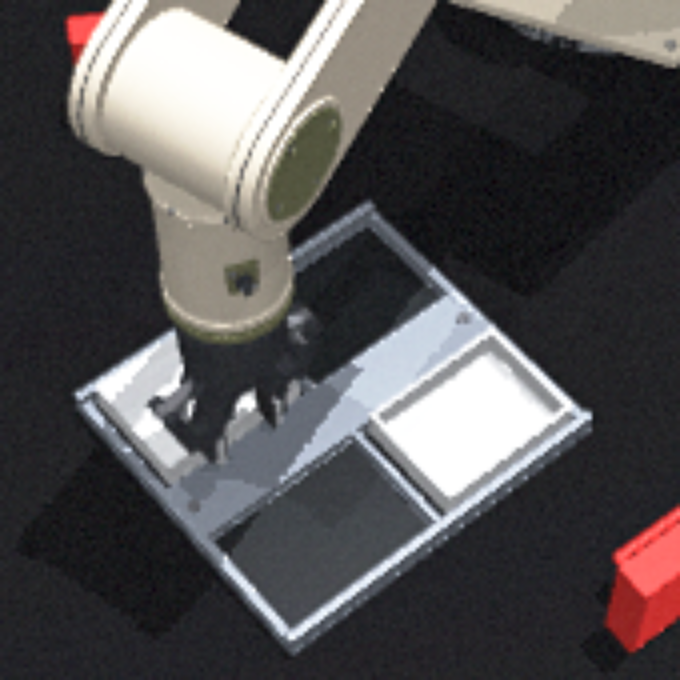

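The cover is flat, its top at about 35 mm and the handle at about 61 mm. I retreat up and clear, then check both from the top camera.

```bash
python3 -m handwheel '{"xyz":[[12,0,0],[12,0,-50],[12,0,-110],[12,0,-160],[12,0,-160],[50,-60,-160],[90,-110,-160],[130,-160,-160]],"rot":[[0,0,0],[0,0,0],[0,0,0],[0,0,0],[0,0,0],[0,0,0],[0,0,0],[0,0,0]],"grip":[0,0,0,0,0,0,0,0]}'
python3 -m handwheel '{"xyz":[[60,-20,-20],[120,-40,-20],[180,-60,-20],[240,-80,-20],[240,-80,-20],[240,-80,-20]],"rot":[[0,0,0],[0,0,0],[0,0,0],[0,0,0],[0,0,0],[0,0,0]],"grip":[0,0,0,0,0,0]}'
python3 -c "
from h import *
st()
im,d=shot('top','pics/j.png',(180,100,500,260),2)
T=dk(cloud('top',d).reshape(-1,3))
i2,d2=shot('scene','pics/k.png',(130,120,470,300),2)
S=dk(cloud('scene',d2).reshape(-1,3))
for nm,p in(('top',T),('scene',S)):
  for n,e,lo,s in(('pan',-69,28,1),('cover',69,28,-1)):
    q=p[(abs(p[:,0]-e)<64)&(abs(p[:,1]-74*s)<47.5)&(p[:,2]>lo)&(p[:,2]<46)]
    c,_,_,_=np.linalg.lstsq(np.c_[q[:,:2]-[e,74*s],np.ones(len(q))],q[:,2],rcond=None)
    print(nm,n,len(q),np.percentile(q[:,2],[5,50,95]).round(1),cv2.minAreaRect(q[:,:2].astype(np.float32)),'plane',c.round(3))
a=np.vstack([cv2.imread('pics/j.png'),cv2.resize(cv2.imread('pics/k.png'),(640,280))]);cv2.imwrite('pics/l.png',a)"
```

```text
time_s: 11.92
tcp_pos: [520.4, 101.8, 203.8]
tool_rot: [0.86, 0.511, 0.001, 0.002]
contact_force: [0.8, 0.6, 0.7]
opening: 42.9
time_s: 12.68
tcp_pos: [564.2, 351.3, 221.5]
tool_rot: [0.859, 0.511, -0.001, 0.002]
contact_force: [0.1, -0.5, -0.3]
opening: 42.7
t 12.675 tcp [-163.7  345.7  221.5] F [ 0.1 -0.5 -0.3] op 42.689903610722205
top pan 142 [30.6 36.3 40.4] ((-70.59428405761719, 74.86087799072266), (90.3658447265625, 120.30284881591797), 89.99763488769531) plane [-8.0000e-03  0.0000e+00  3.6055e+01]
top cover 913 [32.6 36.9 40.9] ((69.25253295898438, -73.29933166503906), (90.06120300292969, 120.97765350341797), 89.93476104736328) plane [4.0000e-03 9.0000e-03 3.6866e+01]
scene pan 216 [28.4 33.2 39. ] ((-66.9980697631836, 75.37266540527344), (92.0854721069336, 123.73717498779297), 89.75981140136719) plane [2.0000e-03 4.0000e-03 3.3201e+01]
scene cover 972 [30.7 34.8 39.3] ((72.79072570800781, -73.09823608398438), (120.16559600830078, 92.9942398071289), 0.1668146848678589) plane [1.0000e-03 1.0000e-03 3.4861e+01]
```

View pics/l.png

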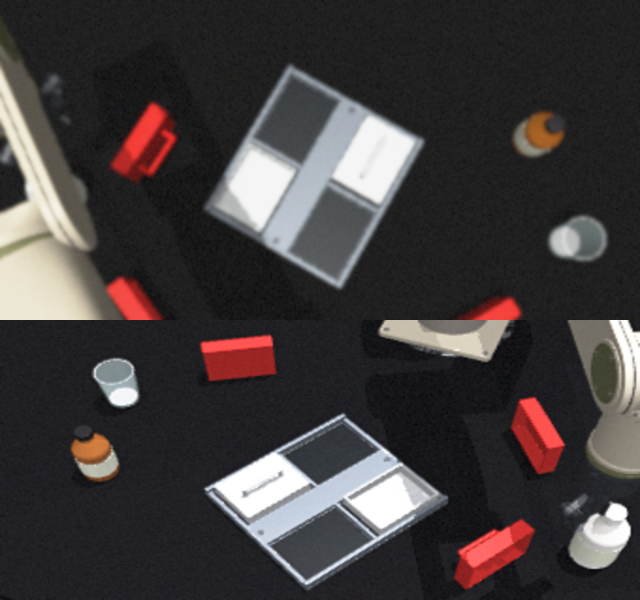

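Both parts lie flat and centred, the gripper is clear, and the bottles, beaker and red parts stand where they were. I hand in.

```bash
python3 -c "
from h import *
print(finish_job())"
```

```text
the job is handed in; nothing more can be done
None
```

I tipped the pan first: I pushed its top rim over, then slid it off the rib, and it now lies open side up in pocket3. I then did the same with the cover from its handle side, and it lies rim down, handle up, in pocket2. I handed the job in at about 12.8 s, with the gripper clear and nothing picked up.

- **Position and flatness:** In the top view the pan is centred at (-70.6, 74.9) and the cover at (69.3, -73.3), within 2 mm of the pocket centres at (∓69, ±74). Both are level, with tops at about 36 to 37 mm (36 expected).
- **Camera disagreement:** The scene camera put the centres 3 to 4 mm further along the deck and the tops 2 to 3 mm lower. It showed the same shift for the whole deck at the start, so I take it as calibration error.
- **Bystanders:** By eye, the bottles, beaker and red look-alikes look unmoved; I did not measure them. The readings I took at the end of each move stayed within a few newtons.

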